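# Find and press the concealed wheel lock of a bench whirler

## Task

Lock the wheel of the bench whirler before the next mould is set on it: one of the six look-alike flush discs in its flat top is the concealed lock plate and the other five are solid blanks, so feel from disc to disc with closed fingertips until one gives, and press that one fully home; it stays down by itself. Then draw the hand clear. Nothing is to be picked up: leave the plaster plug standing on the wheel, and the moulds, mug, brush and scraper around it, where they are.

Things in the scene. Friction and masses are not known exactly. Their poses are not given: they have to be found in the camera images.
- whirler: bench whirler, bolted down, its wheel does not turn: blue foot and stem, flat pale grey wheel head, 310 mm diameter, top 120 mm above the table; black switch box under the wheel's -x side. Origin: centre of the foot, on the table; z up. Six round recesses, 54 mm diameter, lie in the wheel top every 60 degrees on a circle of 100 mm radius about the origin, the first along +x
- recess0 (a point): centre of the recess along the whirler's +x, at the level of the wheel top. Like each of the six it is filled by a darker grey disc, 52 mm across, its face 1.5 mm below the wheel top; all six look the same. Five are rigid blanks; one, in any of the six places, is the lock plate. The pressing fingers must fit inside the 54 mm round recess
- recess1 (a point): centre of the recess 60 degrees counter-clockwise (from above) from recess0, at the level of the wheel top; otherwise the same
- recess2 (a point): centre of the recess 120 degrees counter-clockwise (from above) from recess0, at the level of the wheel top; otherwise the same
- recess3 (a point): centre of the recess 180 degrees counter-clockwise (from above) from recess0, at the level of the wheel top; otherwise the same
- recess4 (a point): centre of the recess 240 degrees counter-clockwise (from above) from recess0, at the level of the wheel top; otherwise the same
- recess5 (a point): centre of the recess 300 degrees counter-clockwise (from above) from recess0, at the level of the wheel top; otherwise the same
- lock (a joint): how far the lock plate has been pressed down, m: 0 as found (face 1.5 mm below the wheel top), 0.006 fully home on a rigid stop (face 7.5 mm below the wheel top). The plate goes straight down under about 4 N and stays where it is pushed
- plug: small plaster plug, loose, a truncated cone 56 mm across at the foot, 48 mm at the top, 30 mm tall, standing near the centre of the wheel top. Origin: centre of its underside
- round_mould: round plaster mould with a black rubber band, loose, 90 mm diameter, 80 mm tall, on the table to the robot's left. Origin: centre of its underside
- block_mould: plaster block mould with a black rubber band, loose, 100 x 80 x 70 mm tall, on the table to the robot's right. Origin: centre of its underside
- mug: white mug, loose, 76 mm diameter, 85 mm tall, on the table to the left. Origin: centre of its underside
- scraper: flat scraper with a handle, loose, 200 mm long along its x, lying on the table to the left. Origin: on its underside
- brush: brush, loose, 180 mm long along its x, lying on the table to the right. Origin: on its underside

How it is judged (in metres and radians):
At the end, for the whole second after the job is handed in: The lock plate is pressed at least 5 of its 6 mm down and stays there; the plug stands within 15 mm, and the moulds, mug, scraper and brush within 20 mm, of where they began (value of joint lock above 0.005 m and distance of plug from where it was at the start of the episode below 0.015 m and distance of each of round_mould, block_mould, mug, scraper, brush from where it was at the start of the episode below 0.02 m); the robot touches nothing.
It fails at once if the plug is lifted, carried or pushed more than 15 mm from its place (distance of plug from where it was at the start of the episode above 0.015 m).
It fails at once if a mould, the mug, the scraper or the brush is lifted, carried or pushed more than 20 mm from its place (distance of any of round_mould, block_mould, mug, scraper, brush from where it was at the start of the episode above 0.02 m).
It also fails if it takes over 48 s, if anything falls off the work surface, if the arm or the gripper's body presses on something with over 40 N, if the wrist force passes 120 N, or if a joint passes its speed limit or range.

## Robot

A 6-joint arm with a two-finger parallel gripper is mounted at the origin on the work surface. World frame = base frame: x ahead of the robot, y to its left, z up, the work surface at z = 0. Lengths are in mm, angles in rad, forces in N, time in s.
With the tool pointing down it reaches from about 275 to 750 mm from the base axis. Payload 10.2 kg.
Tool frame: the origin (TCP) lies on the front face of the gripper's body, between the roots of the fingers; the fingertips stand 73 mm ahead of it and the grasp point (between the pads) lies 54 mm ahead of it; z points along the fingers, y is the line along which they close (so a half turn about z gives the same grasp; the last joint's range is limited). The gripper opens to 85 mm and grips with 20 to 120 N. Pads are 22 mm wide; open, the fingers measure 114 mm over their backs; the gripper's body (76 mm by 85 mm) begins 54 mm behind the grasp point. The pads swing forward as they close: fully open they stand 13 mm farther back than shut.
Start: joints at [0.883, 0.313, 1.498, -0, 1.331, -0.223], TCP at [235.341, 469.304, 303.894] pointing down, gripper open.
Joint ranges: [-2.94, 2.94], [-0.97, 2.17], [0.19, 2.56], [-1.23, 4.37], [0.02, 3.11], [-2.88, 2.88]. Speed limits (rad/s): [2.39, 2.39, 3.01, 3.14, 3.14, 3.14].

## Interface

Orientations are given as a unit quaternion [w, x, y, z].
In Python, from rig import * gives the robot as it stands.
- The arm moves only by the tool step_arm, never from a script. Its argument "plan" is a list of rows, each an object with "offset": the shift along the tool's x, y, z in cm, a list of three; "rot": the turn, a rotation vector about the tool's x, y, z in degrees, a list of three; "gripper": the finger opening in cm, from 0 to 8.54. In form: [{"offset": [x, y, z], "rot": [wx, wy, wz], "gripper": gripper}, ...]. A call has 1 to 12 rows; each row is the pose to reach, as a shift and turn from the pose commanded when the call began, along the tool's axes at that moment; what a row does not reach only later rows make up. A row lasts 1/10 s, in which the tool goes at most 50 mm and 8.59 degrees, less where a joint would pass 70% of its speed; a pose out of reach is approached as far as the arm can. A call with a gripper value outside its range is refused whole. The fingers move at their own pace and stop on an object; "squeeze" is the grip in N (left out, the last holds). Time passes only in rows, so rows that repeat a pose let the fingers close. It gives the time, the measured TCP pose, the force, the opening and the grip force at its end, in the units of the state.
- sense(): the state, without advancing time (a new reading comes with each control period).
- capture(name): name is "side" or "top" or "wrist"; returns a dict with "color" (420x560x3 uint8, red, green, blue), "depth" (420x560 float32, mm along the optical axis (not along the pixel's ray), 0 where there is no reading), "vertical_fov" (degrees; the focal length in pixels is half the picture's height over the tangent of half this angle, whatever the lens; pixels are square), "cx", "cy" (the principal point, pixels), "k1" (the pictures are not rectified: a ray, as slopes to the right and down, at radius r is drawn at 1 + k1 r^2 times it, then the intrinsics apply), "rvec" (rotation vector, rad) and "tvec" (3), from world to camera coordinates, as OpenCV has them; the wrist camera has in their place "mount" (4x4, takes a point from camera to tool coordinates, whose origin is the TCP and whose axes are the flange's). Camera axes: x right, y down, z forward; pixel columns grow to the right and rows downward; lengths in mm; the calibration is good to about 2 mm. A picture is of the moment at which its call begins: read the wrist's pose just before it.
- finish_job(): hands the job in; it is judged then, once.
The state is a dict: "time_s": time; "joints": joint angles; "dq": joint speeds; "tau": joint torques, N m; "eef_pos": TCP position; "ee_rot": TCP orientation; "force": force on the tool from outside, world axes, zero at the start; "wrist_torque": the same for the moment, N m; "grip_width": opening from 0.0 (shut) to 1.0 (fully open); "grip_force": force on a finger pad.
Only numpy, scipy, OpenCV 4.12 (cv2) and the standard library are available. Lean on these libraries where they do the work, as an engineer would, in place of code of your own. Each camera call takes 0.05 s, during which the arm holds its last target. There are 200 camera calls.

## Working session

There is one attempt and no reset: what is moved stays moved. The work goes in short steps, Python scripts to look and compute and a tool call to move; the robot and the scene stay as the last step left them, time stands still between calls to the robot, and variables do not carry over. Pictures are saved under pics/ and viewed, at most 10 in all, crops included, and the job is handed in when it is done.

Besides the shell and the picture viewer there is one more tool, called after "Emit:" in YAML: its name, and indented under it one key for each argument. step_arm: Moves the arm, as the interface text tells. Its arguments: {"type":"object","properties":{"plan":{"type":"array"},"squeeze":{"type":"number"}},"required":["plan"]}

```bash
mkdir -p pics; python3 - <<'E'
from rig import *
import cv2
s=sense();print(s)
for n in("top","side"):
    c=capture(n);cv2.imwrite(f"pics/{n}0.png",c["color"][:,:,::-1]);print(n,c["rvec"],c["tvec"],c["vertical_fov"],c["cx"],c["cy"],c["k1"])
E
```

```text
{'time_s': 0.0, 'joints': array([ 8.82612956e-01,  3.13478904e-01,  1.49841891e+00, -1.44913820e-05,
        1.33101684e+00, -2.23386763e-01]), 'dq': array([ 0.00161636, -0.0023599 ,  0.00096243, -0.00046213, -0.00055225,
       -0.00029971]), 'tau': array([ 1.19972898e-03, -4.12267578e+01, -2.59739506e+01, -7.30218881e-05,
        4.20684490e-03, -3.71843953e-05]), 'eef_pos': array([235.22904637, 469.17359382, 303.32706761]), 'ee_rot': array([-2.84632954e-04,  2.30310284e-01,  9.73117021e-01, -5.96622289e-04]), 'force': array([ 0.30236933,  0.22182525, -0.51391768]), 'wrist_torque': array([-0.04254879,  0.0178207 , -0.02134117]), 'grip_force': 0.0, 'grip_width': 0.9990600480912588}
top [ 2.02326234 -2.18776263  0.24422485] [  32.26192638  535.09297168 1243.65812398] 46.50269145807084 281.0941326464866 211.67681872421517 -0.02254271707764771
side [ 0.05001643 -2.68617166  1.54047685] [ 527.0609144    98.09534349 1626.04161231] 47.469613561349405 284.7148324174492 210.703809294249 0.05879344911955878
```

View pics/top0.png

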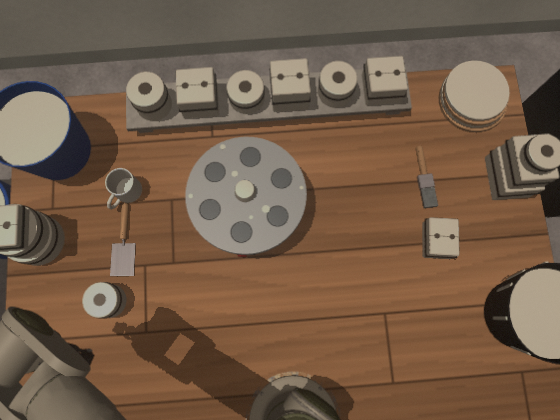

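The top view shows the wheel at about (246,195). Its six discs are at (250,157), (281,178), (277,216), (241,232), (210,209) and (215,172), and the plug is at (245,190).

```bash
cat >h.py <<'E'
from rig import *
import numpy as np,cv2
from scipy.spatial.transform import Rotation as R
def topray(c,uv,z,Rm=None,o=None):
    f=210/np.tan(np.radians(c["vertical_fov"]/2))
    p=(np.array(uv,float)-[c["cx"],c["cy"]])/f
    q=p.copy()
    for _ in range(20): q=p/(1+c["k1"]*(q**2).sum(1,keepdims=True))
    d=np.c_[q,np.ones(len(q))]
    if Rm is None:
        M=cv2.Rodrigues(np.array(c["rvec"],float))[0]; Rm=M.T; o=-M.T@np.array(c["tvec"]).ravel()
    d=d@Rm.T
    return o+d*((z-o[2])/d[:,2])[:,None]
def wristpose(c,s):
    w,x,y,zq=s["ee_rot"]; T=np.eye(4);T[:3,:3]=R.from_quat([x,y,zq,w]).as_matrix();T[:3,3]=s["eef_pos"]
    T=T@np.array(c["mount"]); return T[:3,:3],T[:3,3]
def fit(P):  # P: six discs in ccw order -> centre, phase mod 60deg
    c=P[:,:2].mean(0); d=P[:,:2]-c; a=np.arctan2(d[:,1],d[:,0])
    print("centre",c,"r",np.hypot(*d.T).round(1),"ang",np.degrees(a).round(1))
    return c,np.angle(np.exp(6j*a).mean())/6
def tool(s,tgt):
    w,x,y,zq=s["ee_rot"]; return R.from_quat([x,y,zq,w]).inv().apply(np.array(tgt)-s["eef_pos"])/10
E
python3 - <<'E'
from h import *
c=capture("top");s=sense()
P=topray(c,[(250,157),(281,178),(277,216),(241,232),(210,209),(215,172)],118.5)
print(P.round(1)); cc,ph=fit(P);print(np.degrees(ph))
print("plug",topray(c,[(244.5,190)],150))
T=[*cc,380]; print(tool(s,T))
print("foot",np.hypot(*cc))
E
```

```text
[[675.   61.  118.5]
 [611.7 -15.3 118.5]
 [512.3   2.7 118.5]
 [478.2  96.3 118.5]
 [543.9 171.5 118.5]
 [641.3 154.1 118.5]]
centre [577.08704854  78.37156243] r [ 99.5  99.9  99.6 100.4  98.9  99.3] ang [ -10.1  -69.7 -130.5  169.7  109.6   49.7]
-10.210677008115711
plug [[578.24884309  78.96302473 150.        ]]
[-48.07311731 -19.61930449  -7.64267068]
foot 582.3843776979677
```

View pics/side0.png

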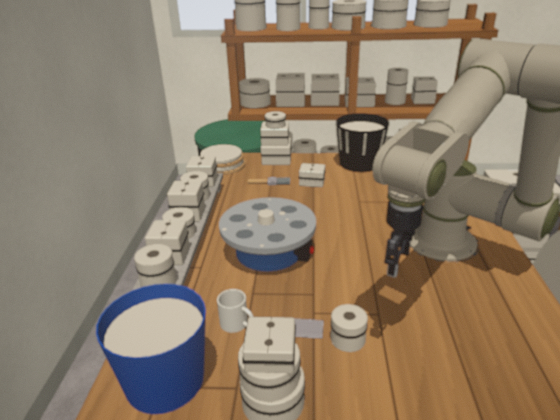

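```bash
python3 - <<'E'
from h import *
s=sense()
for k in range(6):
    a=np.radians(-10.2+60*k); t=[577.1+100*np.cos(a),78.4+100*np.sin(a),225]
    print(k,np.round(t),tool(s,t).round(2))
E
```

```text
0 [676.  61. 225.] [-57.67 -16.77   7.85]
1 [642. 155. 225.] [-50.42  -9.88   7.85]
2 [543. 172. 225.] [-40.83 -12.71   7.85]
3 [479.  96. 225.] [-38.48 -22.43   7.86]
4 [513.   2. 225.] [-45.73 -29.32   7.87]
5 [611. -16. 225.] [-55.32 -26.49   7.86]
```

Emit:
step_arm:
  plan:
    - {"offset": [-40.8,-12.7,3],"rot": [0,0,0],"gripper": 0}
    - {"offset": [-40.8,-12.7,3],"rot": [0,0,0],"gripper": 0}
    - {"offset": [-40.8,-12.7,3],"rot": [0,0,0],"gripper": 0}
    - {"offset": [-40.8,-12.7,3],"rot": [0,0,0],"gripper": 0}
    - {"offset": [-40.8,-12.7,3],"rot": [0,0,0],"gripper": 0}
    - {"offset": [-40.8,-12.7,3],"rot": [0,0,0],"gripper": 0}
    - {"offset": [-40.8,-12.7,3],"rot": [0,0,0],"gripper": 0}
    - {"offset": [-40.8,-12.7,3],"rot": [0,0,0],"gripper": 0}
    - {"offset": [-40.8,-12.7,3],"rot": [0,0,0],"gripper": 0}
    - {"offset": [-40.8,-12.7,3],"rot": [0,0,0],"gripper": 0}
    - {"offset": [-40.8,-12.7,3],"rot": [0,0,0],"gripper": 0}
    - {"offset": [-40.8,-12.7,3],"rot": [0,0,0],"gripper": 0}

```text
time_s: 1.35
eef_pos: [542.4, 173.8, 273.9]
ee_rot: [-0.0, 0.23, 0.973, 0.0]
force: [-0.2, -0.4, -0.4]
grip_width: -0.002
grip_force: 0.0
```

```bash
python3 - <<'E'
from h import *
s=sense();c=capture("wrist");cv2.imwrite("pics/w1.png",c["color"][:,:,::-1]);print(s["eef_pos"],s["ee_rot"],s["grip_width"],s["force"],s["time_s"])
np.save("w1.npy",np.r_[s["eef_pos"],s["ee_rot"]])
E
```

```text
[542.42679221 173.77106442 273.94115009] [-1.96148576e-04  2.29755531e-01  9.73248353e-01  3.90274438e-05] -0.0020506216381734757 [-0.16011396 -0.3507573  -0.4185371 ] 1.35
```

View pics/w1.png

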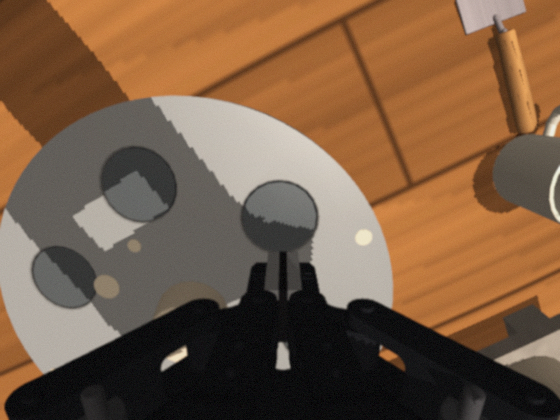

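The wrist view shows three discs at about (280,217), (138,184) and (64,277), with the shut fingertips at (283,255).

```bash
python3 - <<'E'
from h import *
s=sense();c=capture("wrist")
Rm,o=wristpose(c,s)
print(topray(c,[(280,217),(138,184),(64,277)],118.5,Rm,o).round(1))
for k in range(6):
    a=np.radians(-10.2+60*k); t=[577.1+100*np.cos(a),78.4+100*np.sin(a),191.5]
    print(k,np.round(t),tool(s,t).round(2))
E
```

```text
[[ 5.424e+02  1.708e+02  1.185e+02]
 [ 4.774e+02  9.380e+01  1.185e+02]
 [ 5.118e+02 -1.000e-01  1.185e+02]]
0 [676.  61. 192.] [-16.97  -4.18   8.26]
1 [642. 155. 192.] [-9.73  2.73  8.26]
2 [543. 172. 192.] [-0.14 -0.09  8.26]
3 [479.  96. 192.] [ 2.22 -9.81  8.26]
4 [513.   2. 192.] [ -5.01 -16.71   8.26]
5 [611. -16. 192.] [-14.61 -13.89   8.26]
```

Emit:
step_arm:
  plan:
    - {"offset": [0,-0.2,4],"rot": [0,0,0],"gripper": 0}
    - {"offset": [0,-0.2,7],"rot": [0,0,0],"gripper": 0}
    - {"offset": [0,-0.2,7.6],"rot": [0,0,0],"gripper": 0}
    - {"offset": [0,-0.2,7.9],"rot": [0,0,0],"gripper": 0}
    - {"offset": [0,-0.2,8.1],"rot": [0,0,0],"gripper": 0}
    - {"offset": [0,-0.2,8.2],"rot": [0,0,0],"gripper": 0}
    - {"offset": [0,-0.2,8.3],"rot": [0,0,0],"gripper": 0}
    - {"offset": [0,-0.2,8.3],"rot": [0,0,0],"gripper": 0}

```text
time_s: 2.25
eef_pos: [542.4, 171.1, 191.4]
ee_rot: [0.0, 0.23, 0.973, 0.0]
force: [0.2, -0.1, -0.4]
grip_width: 0.0
grip_force: 0.0
```

Emit:
step_arm:
  plan:
    - {"offset": [0,0,0.1],"rot": [0,0,0],"gripper": 0}
    - {"offset": [0,0,0.15],"rot": [0,0,0],"gripper": 0}
    - {"offset": [0,0,0.2],"rot": [0,0,0],"gripper": 0}
    - {"offset": [0,0,0.2],"rot": [0,0,0],"gripper": 0}

```text
time_s: 2.65
eef_pos: [542.4, 171.1, 189.1]
ee_rot: [0.0, 0.23, 0.973, 0.0]
force: [-0.1, 0.1, 3.0]
grip_width: 0.002
grip_force: 1.6
```

Emit:
step_arm:
  plan:
    - {"offset": [0,0,0.1],"rot": [0,0,0],"gripper": 0}
    - {"offset": [0,0,0.1],"rot": [0,0,0],"gripper": 0}

```text
time_s: 2.85
eef_pos: [542.4, 171.1, 187.9]
ee_rot: [0.0, 0.23, 0.973, 0.0]
force: [1.3, 0.0, 2.4]
grip_width: -0.0
grip_force: 1.2
```

Emit:
step_arm:
  plan:
    - {"offset": [0,0,0.1],"rot": [0,0,0],"gripper": 0}
    - {"offset": [0,0,0.2],"rot": [0,0,0],"gripper": 0}
    - {"offset": [0,0,0.2],"rot": [0,0,0],"gripper": 0}

```text
time_s: 3.15
eef_pos: [542.3, 171.1, 185.8]
ee_rot: [0.0, 0.23, 0.973, 0.0]
force: [1.0, -0.1, 2.8]
grip_width: -0.001
grip_force: 1.1
```

It gives at a steady ~3 N, so this is the lock plate. I'll press on to the stop.

Emit:
step_arm:
  plan:
    - {"offset": [0,0,0.1],"rot": [0,0,0],"gripper": 0}
    - {"offset": [0,0,0.2],"rot": [0,0,0],"gripper": 0}
    - {"offset": [0,0,0.2],"rot": [0,0,0],"gripper": 0}

```text
time_s: 3.45
eef_pos: [542.4, 171.1, 185.0]
ee_rot: [0.0, 0.23, 0.973, 0.0]
force: [-2.3, -0.3, 11.9]
grip_width: -0.003
grip_force: 6.0
```

Emit:
step_arm:
  plan:
    - {"offset": [0,0,0.1],"rot": [0,0,0],"gripper": 0}
    - {"offset": [0,0,0.2],"rot": [0,0,0],"gripper": 0}
    - {"offset": [0,0,0.2],"rot": [0,0,0],"gripper": 0}

```text
time_s: 3.75
eef_pos: [542.4, 171.2, 184.8]
ee_rot: [0.001, 0.23, 0.973, 0.0]
force: [-9.4, -2.0, 26.3]
grip_width: 0.0
grip_force: 13.2
```

It is now rigid at tip height 112 mm, which matches the expected 112.5 mm stop. Drawing clear.

Emit:
step_arm:
  plan:
    - {"offset": [0,0,-2],"rot": [0,0,0],"gripper": 0}
    - {"offset": [0,0,-6],"rot": [0,0,0],"gripper": 0}
    - {"offset": [0,0,-10],"rot": [0,0,0],"gripper": 0}
    - {"offset": [0,0,-12],"rot": [0,0,0],"gripper": 0}
    - {"offset": [0,0,-12],"rot": [0,0,0],"gripper": 0}
    - {"offset": [0,0,-12],"rot": [0,0,0],"gripper": 0}

```text
time_s: 4.35
eef_pos: [541.9, 171.0, 300.8]
ee_rot: [-0.001, 0.23, 0.973, -0.0]
force: [0.0, -0.4, -0.2]
grip_width: -0.002
grip_force: 0.0
```

```bash
python3 - <<'E'
from h import *
s=sense();c=capture("wrist");cv2.imwrite("pics/w2.png",c["color"][:,:,::-1]);print(s["eef_pos"],s["force"])
Rm,o=wristpose(c,s);M=Rm.T
f=210/np.tan(np.radians(c["vertical_fov"]/2))
D=c["depth"]; v,u=np.mgrid[:420,:560]
p=np.stack([(u-c["cx"])/f,(v-c["cy"])/f],-1);q=p/(1+c["k1"]*(p**2).sum(-1,keepdims=True))
P=np.dstack([q,np.ones_like(D)])*D[...,None]@Rm.T+o
ok=D>0
for k in range(6):
    a=np.radians(-10.2+60*k);d=np.hypot(P[...,0]-576.1-100*np.cos(a),P[...,1]-76.9-100*np.sin(a))
    m=ok&(d<20)&(abs(P[...,2]-118)<20);r=ok&(d>30)&(d<36)&(abs(P[...,2]-118)<20)
    print(k,m.sum(),np.median(P[m][:,2]) if m.any() else 0,np.median(P[r][:,2]) if r.any() else 0)
E
```

```text
[541.85032021 171.04064013 300.77529249] [ 0.04175751 -0.37439158 -0.2284623 ]
0 0 0 0
1 110 118.43708786887393 119.82640522135708
2 1921 112.20326350052073 119.78221664985219
3 2076 118.44761256817101 119.93847377938032
4 1533 118.43376519928344 119.98536508973288
5 0 0 119.93919289180786
```

View pics/w2.png

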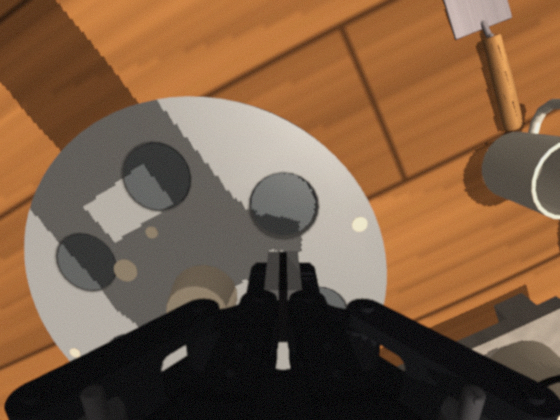

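The picture shows the pressed disc at (284,205). Depth puts it about 7.6 mm below the wheel top, so it is fully home, while the others in view sit 1.5 mm down. The hand is clear and the plug at (200,290) is still standing.

```bash
python3 -c "
from rig import *
print(finish_job())"
```

```text
the job is handed in; nothing more can be done
None
```

The first disc I pressed gave, so it was the lock plate: I pressed it fully home (about 7.6 mm below the wheel top), drew the hand clear, and handed the job in at about 4.4 s; no verdict was returned.

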